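Show where moonlight comes from on the Sun-Earth-Moon model

TASK

Show on the Sun-Earth-Moon model how moonlight reaches us: with the fingertips, point down at the Sun, then at the Moon, then at the Earth, in that order, each time from two to three centimetres straight above the middle of the ball and dwelling there for about two seconds. Touch nothing: neither the model, whose arms swing at a light touch, nor the things around it. Finish with the fingertips still pointing at the Earth.

Things in the scene. Friction and masses are not known exactly. Their poses are not given: they have to be found in the camera images.
- sun_top (a point): Topmost point of the Sun: the largest plain wooden ball, 70 mm across, fixed on a steel post over the middle of the model's black round foot (140 mm across, 16 mm high, fixed to the counter). 195 mm above the counter.
- earth_top (a point): Topmost point of the Earth: the middle-sized plain wooden ball, 44 mm across, with a thin steel band round its equator, on a thin upright pin at the end of a level bar (70 mm above the counter) that swings easily about the Sun's post. Its centre is 110 mm from the Sun's axis, on the side towards the robot or to the left or right. 172 mm above the counter.
- moon_top (a point): Topmost point of the Moon: the smallest plain wooden ball, 20 mm across, on a thin bent wire that swings easily about the Earth's pin. Its centre is 55 mm from the Earth's axis, on the side away from the Sun or to either side of the Earth. 172 mm above the counter, level with the Earth's top.
- mug: Loose white mug, 76 mm across, 90 mm high, standing near the model on its far side; origin at the centre of its underside. Not to be touched.
- eraser: Loose board eraser, 50 x 110 mm, 36 mm high, lying near the model on its near side; origin at the centre of its underside. Not to be touched.
- tape: Loose empty tape roll lying flat, 84 mm across, 24 mm high, near the model on its near side; origin at the centre of its underside. Not to be touched.
- cone: Loose wooden teaching cone, 64 mm across, 85 mm high, standing near the model on its far side; origin at the centre of its underside. Not to be touched.

How it is judged:
By the outcome, as a careful person would: the job done as asked, in the order asked, and still so for the second after the job is handed in, with the robot touching nothing.
It also fails if it takes over 54 s, if anything falls off the work surface, if the arm or the gripper's body presses on something with over 40 N, if the wrist force passes 120 N, or if a joint passes its speed limit or range.

ROBOT

A 6-joint arm with a two-finger parallel gripper is mounted at the origin on the work surface. World frame = base frame: x ahead of the robot, y to its left, z up, the work surface at z = 0. Lengths are in mm, angles in rad, forces in N, time in s.
With the tool pointing down it reaches from about 250 to 800 mm from the base axis. Payload 8.5 kg.
Tool frame: the origin (TCP) lies midway between the tips of the shut fingers; the grasp point (between the pads) lies 19 mm behind it; z points along the fingers, y is the line along which they close (so a half turn about z gives the same grasp; the last joint's range is limited). The gripper opens to 85 mm and grips with 20 to 120 N. Pads are 22 mm wide; open, the fingers measure 114 mm over their backs; the gripper's body (76 mm by 85 mm) begins 54 mm behind the grasp point. The pads swing forward as they close: fully open they stand 13 mm farther back than shut.
Start: joints at [-1.245, 0.238, -0.013, 1.319, 0, 1.571], TCP at [168.019, -497.341, 231.276] pointing down, gripper open.
Joint ranges: [-2.66, 2.66], [-1.03, 1.9], [-1.14, 1.46], [-1.82, 2.27], [-1.45, 1.34], [-3.14, 3.14]. Speed limits (rad/s): [2.22, 2.22, 2.79, 3.14, 3.14, 3.14].

INTERFACE

Orientations are given as a rotation vector (axis times angle).
In Python, from workcell import observe, grab_frame, close_job gives the robot as it stands.
- The arm moves only by the tool drive_tool, never from a script. Its argument "deltas" is a list of rows, each a list of 3 entries, a list of its own where there are three numbers: the shift along the tool's x, y, z in cm, then the turn about the tool's z in rad, then the opening, from 0 (shut) to 1 (fully open). A call has exactly 5 rows; each row is the pose to reach, as a shift and turn from the pose commanded when the call began, along the tool's axes at that moment; what a row does not reach only later rows make up. A row lasts 1/12 s, in which the tool goes at most 41.7 mm and 7.16 degrees, less where a joint would pass 70% of its speed; a pose out of reach is approached as far as the arm can. A call with a gripper value outside its range is refused whole. The fingers move at their own pace and stop on an object; "force" is the grip in N (left out, the last holds). Time passes only in rows, so rows that repeat a pose let the fingers close, or fill a call up. It gives the time, the measured TCP pose, the force, the opening and the grip force at its end, in the units of the state.
- observe(): the state, without advancing time (a new reading comes with each control period).
- grab_frame(name): name is "scene" or "top"; returns a dict with "image" (420x560x3 uint8, blue, green, red), "z_map" (420x560 float32, mm along the optical axis (not along the pixel's ray), 0 where there is no reading), "fx", "fy", "cx", "cy" (pixels), "k1" (the pictures are not rectified: a ray, as slopes to the right and down, at radius r is drawn at 1 + k1 r^2 times it, then the intrinsics apply), "eye" and "orientation" of the camera in the world. Camera axes: x right, y down, z forward; pixel columns grow to the right and rows downward; lengths in mm; the calibration is good to about 2 mm. A picture is of the moment at which its call begins.
- close_job(): hands the job in; it is judged then, once.
The state is a dict: "time_s": time; "qpos": joint angles; "joint_vel": joint speeds; "joint_torque": joint torques, N m; "ee_pos": TCP position; "eef_rot": TCP orientation; "ft_force": force on the tool from outside, world axes, zero at the start; "torque": the same for the moment, N m; "finger_gap": finger opening in mm; "gripper_force": force on a finger pad.
Only numpy, scipy, OpenCV 4.12 (cv2) and the standard library are available. Lean on these libraries where they do the work, as an engineer would, in place of code of your own. Each camera call takes 0.05 s, during which the arm holds its last target. There are 200 camera calls.

## Working session

There is one attempt and no reset: what is moved stays moved. The work goes in short steps, Python scripts to look and compute and a tool call to move; the robot and the scene stay as the last step left them, time stands still between calls to the robot, and variables do not carry over. Pictures are saved under pics/ and viewed, at most 10 in all, crops included, and the job is handed in when it is done.

Besides the shell and the picture viewer there is one more tool, called after "Call:" as name(argument=value, ...) on one line, values as JSON. drive_tool: Moves the arm, as the interface text tells. Its arguments: {"type":"object","properties":{"deltas":{"type":"array"},"force":{"type":"number"}},"required":["deltas"]}

```bash
mkdir -p pics; python3 - <<'E'
from workcell import observe, grab_frame
import cv2,numpy as np
print(observe())
for n in("scene","top"):
    f=grab_frame(n); cv2.imwrite(f"pics/{n}0.png",f["image"]); np.savez(f"{n}0.npz",**f)
    print({k:v for k,v in f.items() if k not in("image","z_map")})
E
```

```text
{'time_s': 0.0, 'qpos': array([-1.24498641e+00,  2.38780516e-01, -1.42440006e-02,  1.31918350e+00,
       -2.65122394e-06,  1.57081255e+00]), 'joint_vel': array([-0.00192156, -0.00160745,  0.00043421, -0.00125572,  0.00055079,
       -0.0012822 ]), 'joint_torque': array([-2.73907717e-03, -5.38777721e+01,  3.46436298e+01,  1.84232014e-02,
       -1.45281888e-04, -4.44464263e-05]), 'ee_pos': array([ 167.91015982, -496.99890991,  230.6817451 ]), 'eef_rot': array([-3.09862891e+00, -5.09269420e-01,  3.63607535e-04]), 'ft_force': array([0.15406724, 0.02971118, 1.01177075]), 'torque': array([ 0.02118412, -0.00097413,  0.00807115]), 'gripper_force': 0.0, 'finger_gap': 85.50789587331829}
{'fx': 477.7226667428827, 'fy': 477.7226667428827, 'cx': 270.28898609229793, 'cy': 206.3467096629346, 'k1': 0.019840061928136202, 'eye': array([1116.13702441,  491.20738498,  729.53699214]), 'orientation': array([-1.04904751, -2.35525512,  1.07611588])}
{'fx': 522.7514624697302, 'fy': 522.7514624697302, 'cx': 281.73696723407664, 'cy': 200.48424913712347, 'k1': -0.018765929223012765, 'eye': array([ 408.50792505,   42.62605776, 1191.50684422]), 'orientation': array([-2.19287412,  2.01608988, -0.2136815 ])}
```

View pics/scene0.png

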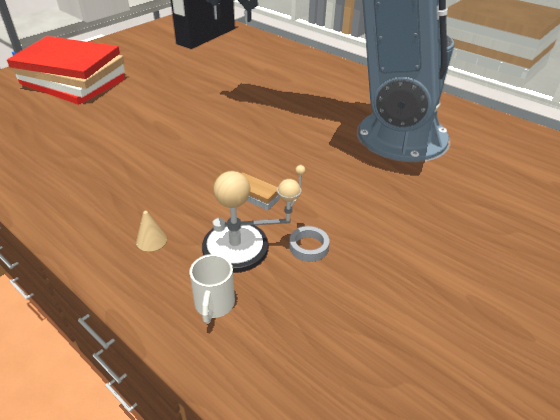

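View pics/top0.png

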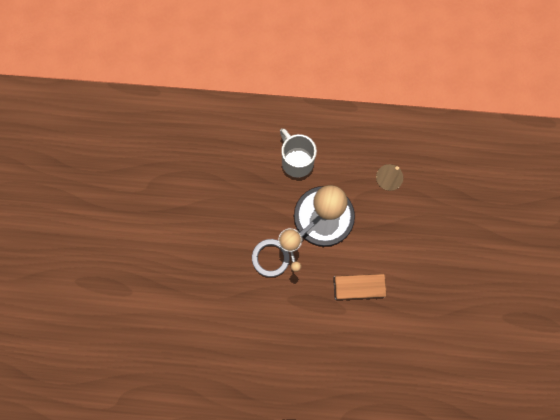

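Scene view: Sun (232,189), Earth (289,189), Moon (300,169). Top view: Sun (330,203), Earth (290,240), Moon (296,266). The tape lies under the Earth, the eraser is on the near right, and the mug and cone are on the far side.

```bash
cat > h.py <<'E'
import cv2,numpy as np
from scipy.spatial.transform import Rotation as R
def rays(f,uv):
    K=np.array([[f["fx"],0,f["cx"]],[0,f["fy"],f["cy"]],[0,0,1]],float)
    d=np.array([f["k1"],0,0,0,0],float)
    s=cv2.undistortPoints(np.float64(uv).reshape(-1,1,2),K,d)[:,0]
    return np.c_[s,np.ones(len(s))], R.from_rotvec(f["orientation"]).as_matrix()
def plane(f,uv,z):
    s,M=rays(f,[uv]); w=(M@s[0]); e=f["eye"]; return e+w*(z-e[2])/w[2]
def cloud(f):
    h,w=f["z_map"].shape; u,v=np.meshgrid(np.arange(w),np.arange(h))
    s,M=rays(f,np.c_[u.ravel(),v.ravel()])
    return ((s*f["z_map"].reshape(-1,1))@M.T+f["eye"]).reshape(h,w,3)
# name: centre z, radius
B={"sun":(160,35),"earth":(150,22),"moon":(162,10)}
def balls(f,guess):
    """silhouette: pixels near guess whose 3D point lies high enough; min enclosing circle centre"""
    P=cloud(f); out={}
    for n,(zc,r) in B.items():
        u,v=guess[n]; z=f["z_map"]; m=z>0
        dist=f["fx"]*r/np.median(z[v-2:v+3,u-2:u+3])
        yy,xx=np.mgrid[:z.shape[0],:z.shape[1]]
        m&=(np.hypot(xx-u,yy-v)<dist*1.6)&(P[...,2]>zc-r-5)&(P[...,2]<zc+r+12)
        m=cv2.morphologyEx(m.astype(np.uint8),cv2.MORPH_OPEN,np.ones((3,3),np.uint8))
        k,l,s,c=cv2.connectedComponentsWithStats(m)
        i=l[v,u]; cs,_=cv2.findContours((l==i).astype(np.uint8),cv2.RETR_EXTERNAL,cv2.CHAIN_APPROX_NONE)
        (a,b),rr=cv2.minEnclosingCircle(cs[0])
        q=np.round(plane(f,(a,b),zc),1)
        out[n]=q
        print(n,"mec",round(a,1),round(b,1),round(rr,1),"exp r",round(dist,1),"centroid",c[i].round(1),"->",q,"cent->",plane(f,c[i],zc).round(1), "maxz",np.percentile(P[l==i][:,2],95).round(1))
    return out
E
python3 - <<'E'
from h import *
f=np.load("top0.npz");s=np.load("scene0.npz")
balls(f,{"sun":(330,203),"earth":(290,240),"moon":(296,266)});print()
balls(s,{"sun":(232,189),"earth":(289,189),"moon":(300,169)})
for n,uv,z in(("tape",(270,258),24),("eraser",(360,287),36),("mug",(299,150),90),("cone",(397,168),85)):print(n,plane(f,uv,z).round())
E
```

```text
sun mec 329.6 202.1 17.3 exp r 18.0 centroid [329.5 202.1] -> [633.6 -35.4 160. ] cent-> [633.6 -35.3 160. ] maxz 195.4
earth mec 289.4 239.6 11.5 exp r 11.2 centroid [289.4 239.6] -> [552.2  39.1 150. ] cent-> [552.2  39.2 150. ] maxz 173.0
moon mec 295.4 266.0 4.8 exp r 5.2 centroid [295.  266.1] -> [499.5  23.3 162. ] cent-> [499.3  24.  162. ] maxz 174.3

sun mec 231.6 189.1 18.3 exp r 19.1 centroid [231.6 189.1] -> [632.3 -35.3 160. ] cent-> [632.5 -35.2 160. ] maxz 194.3
earth mec 288.7 189.7 11.8 exp r 11.6 centroid [288.8 189.9] -> [550.8  38.6 150. ] cent-> [551.1  39.2 150. ] maxz 171.7
moon mec 300.0 169.7 4.8 exp r 5.1 centroid [300.1 169.7] -> [498.2  23.5 162. ] cent-> [498.2  23.5 162. ] maxz 172.0
tape [525.  79.  24.]
eraser [ 477. -123.   36.]
mug [760.  34.  90.]
cone [ 739. -184.   85.]
```

Call:
drive_tool(deltas=[[[1.3, -0.7, -0.5], 0, 0], [[3.6, -1.8, -1], 0, 0], [[6.3, -3.1, -1.5], 0, 0], [[9, -4.4, -2], 0, 0], [[11.7, -5.7, -2], 0, 0]], force=20)

```text
time_s: 0.52
ee_pos: [261.3, -405.1, 251.8]
eef_rot: [3.1, 0.508, 0.0]
ft_force: [0.4, -0.1, 0.6]
finger_gap: 25.6
gripper_force: 0.0
```

Call:
drive_tool(deltas=[[[2.7, -1.3, 0], 0, 0], [[5.4, -2.6, 0], 0, 0], [[8.1, -4, 0], 0, 0], [[10.8, -5.3, 0], 0, 0], [[13.5, -6.6, 0], 0, 0]])

```text
time_s: 0.93
ee_pos: [368.1, -298.8, 251.1]
eef_rot: [-3.1, -0.509, 0.0]
ft_force: [1.1, -0.3, 0.6]
finger_gap: -0.2
gripper_force: 0.0
```

Call:
drive_tool(deltas=[[[2.7, -1.3, 0], 0, 0], [[5.4, -2.6, 0], 0, 0], [[8.1, -4, 0], 0, 0], [[10.8, -5.3, 0], 0, 0], [[13.5, -6.6, 0], 0, 0]])

```text
time_s: 1.35
ee_pos: [474.9, -193.1, 251.1]
eef_rot: [-3.1, -0.51, 0.001]
ft_force: [0.4, -0.1, 0.1]
finger_gap: 0.0
gripper_force: 0.0
```

Call:
drive_tool(deltas=[[[2.7, -1.3, 0], 0, 0], [[5.4, -2.7, 0], 0, 0], [[8.1, -4, 0], 0, 0], [[10.5, -5.2, 0], 0, 0], [[12.7, -6.3, 0], 0, 0]])

```text
time_s: 1.77
ee_pos: [575.2, -92.6, 250.8]
eef_rot: [-3.099, -0.51, 0.001]
ft_force: [0.2, -0.8, -0.4]
finger_gap: 0.2
gripper_force: 0.0
```

Call:
drive_tool(deltas=[[[2, -1, 0], 0, 0], [[3.8, -1.9, 0], 0, 0], [[5.4, -2.7, 0], 0, 0], [[6.6, -3.3, 0], 0, 0], [[7.4, -3.7, 0], 0, 0]])

```text
time_s: 2.18
ee_pos: [633.3, -34.2, 250.5]
eef_rot: [-3.099, -0.511, 0.002]
ft_force: [1.0, -0.2, -0.2]
finger_gap: -0.2
gripper_force: 0.0
```

```bash
cat > go.py <<'E'
from h import *
from workcell import observe,grab_frame
import sys
T={"sun":(633,-35.3,220),"moon":(498.8,23.5,197),"earth":(551.5,39,197)}
o=observe(); M=R.from_rotvec(o["eef_rot"]).as_matrix()
print(o["time_s"],o["ee_pos"].round(1),"tilt",M[:,2].round(4))
for n,t in T.items(): print(n,"cm in tool axes",((M.T@(np.array(t)-o["ee_pos"]))/10).round(2))
if len(sys.argv)>1:
    k=sys.argv[1]
    a,b=grab_frame("scene")["image"],grab_frame("top")["image"]
    c=cv2.resize(a[60:280,140:380],None,fx=1.66,fy=1.66); d=cv2.resize(b[130:330,230:448],None,fx=1.825,fy=1.825)
    cv2.imwrite(f"pics/{k}.png",np.hstack([c[:365],d[:365]]))
E
python3 go.py sunA
```

```text
2.1833 [633.3 -34.2 250.5] tilt [-1.1e-03  3.0e-04 -1.0e+00]
sun cm in tool axes [-0.06  0.1   3.05]
moon cm in tool axes [-10.88  -9.78   5.37]
earth cm in tool axes [-5.39 -9.55  5.36]
```

View pics/sunA.png

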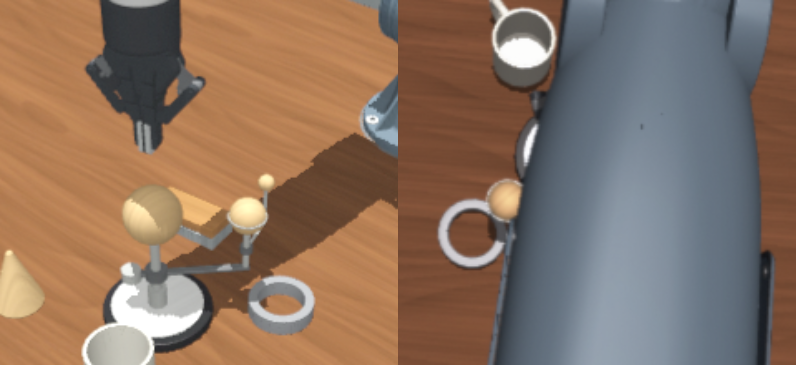

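The left half shows the shut fingertips at (148,148), straight above the Sun at (152,215). The model is undisturbed, so I'll descend and dwell.

Call:
drive_tool(deltas=[[[0, 0.1, 0.7], 0, 0], [[-0.1, 0.1, 1.5], 0, 0], [[-0.1, 0.1, 2.2], 0, 0], [[-0.1, 0.1, 2.7], 0, 0], [[-0.1, 0.1, 3], 0, 0]])

```text
time_s: 2.7
ee_pos: [631.2, -37.1, 220.2]
eef_rot: [-3.1, -0.508, 0.002]
ft_force: [0.1, -0.4, -0.3]
finger_gap: -0.0
gripper_force: 0.0
```

Call:
drive_tool(deltas=[[[0, 0, 0], 0, 0], [[0, 0, 0], 0, 0], [[0, 0, 0], 0, 0], [[0, 0, 0], 0, 0], [[0, 0, 0], 0, 0]])

```text
time_s: 3.12
ee_pos: [632.1, -36.6, 221.6]
eef_rot: [3.1, 0.51, 0.001]
ft_force: [-0.1, -0.4, 0.4]
finger_gap: 0.2
gripper_force: 0.0
```

```bash
python3 go.py sunB
```

```text
3.1167 [632.1 -36.6 221.6] tilt [ 5.e-04  1.e-04 -1.e+00]
sun cm in tool axes [ 0.12 -0.09  0.16]
moon cm in tool axes [-10.71  -9.96   2.46]
earth cm in tool axes [-5.22 -9.74  2.46]
```

View pics/sunB.png

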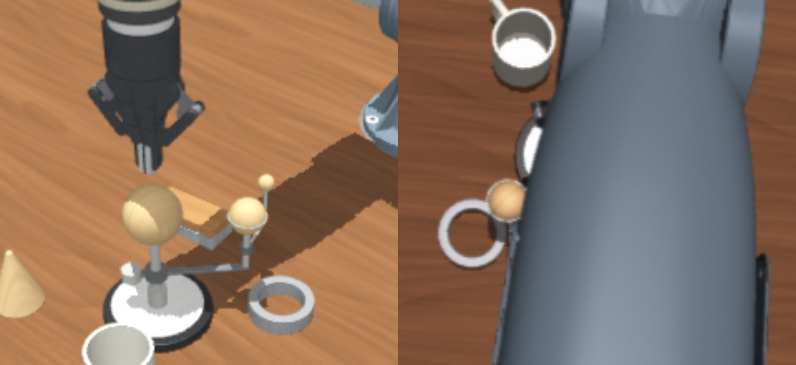

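The fingertips at (148,172) are a small gap above the Sun's top and centred to about 2 mm. I'll nudge by 1 mm and hold.

Call:
drive_tool(deltas=[[[0.1, -0.1, 0], 0, 0], [[0.1, -0.1, 0], 0, 0], [[0.1, -0.1, 0], 0, 0], [[0.1, -0.1, 0], 0, 0], [[0.1, -0.1, 0], 0, 0]])

```text
time_s: 3.63
ee_pos: [632.6, -35.3, 221.3]
eef_rot: [-3.1, -0.51, 0.0]
ft_force: [-0.4, -0.1, -0.4]
finger_gap: -0.2
gripper_force: 0.0
```

Call:
drive_tool(deltas=[[[0, 0, 0], 0, 0], [[0, 0, 0], 0, 0], [[0, 0, 0], 0, 0], [[0, 0, 0], 0, 0], [[0, 0, 0], 0, 0]])

```text
time_s: 4.05
ee_pos: [632.6, -35.4, 221.3]
eef_rot: [-3.1, -0.509, 0.0]
ft_force: [0.2, 0.3, 0.4]
finger_gap: -0.0
gripper_force: 0.0
```

Call:
drive_tool(deltas=[[[0, 0, 0], 0, 0], [[0, 0, 0], 0, 0], [[0, 0, 0], 0, 0], [[0, 0, 0], 0, 0], [[0, 0, 0], 0, 0]])

```text
time_s: 4.47
ee_pos: [632.6, -35.3, 221.3]
eef_rot: [-3.1, -0.51, 0.0]
ft_force: [-0.4, 0.6, 0.3]
finger_gap: -0.0
gripper_force: 0.0
```

Call:
drive_tool(deltas=[[[0, 0, 0], 0, 0], [[0, 0, 0], 0, 0], [[0, 0, 0], 0, 0], [[0, 0, 0], 0, 0], [[0, 0, 0], 0, 0]])

```text
time_s: 4.88
ee_pos: [632.6, -35.4, 221.3]
eef_rot: [-3.1, -0.509, 0.0]
ft_force: [-0.4, -0.7, 0.1]
finger_gap: 0.2
gripper_force: 0.0
```

```bash
python3 go.py
```

```text
4.8833 [632.6 -35.4 221.3] tilt [-1.e-04  1.e-04 -1.e+00]
sun cm in tool axes [0.04 0.01 0.13]
moon cm in tool axes [-10.79  -9.86   2.43]
earth cm in tool axes [-5.3  -9.64  2.43]
```

Call:
drive_tool(deltas=[[[0, 0, 0], 0, 0], [[0, 0, 0], 0, 0], [[0, 0, 0], 0, 0], [[0, 0, -0.5], 0, 0], [[0, 0, -1.5], 0, 0]])

```text
time_s: 5.3
ee_pos: [632.0, -35.3, 235.8]
eef_rot: [-3.099, -0.509, 0.003]
ft_force: [0.3, -0.4, 0.3]
finger_gap: -0.2
gripper_force: 0.0
```

Call:
drive_tool(deltas=[[[-0.8, -0.7, -0.8], 0, 0], [[-2.3, -2.1, -1], 0, 0], [[-4.3, -3.9, -1], 0, 0], [[-6.3, -5.8, -1], 0, 0], [[-8.2, -7.5, -1], 0, 0]])

```text
time_s: 5.72
ee_pos: [529.2, 10.1, 247.3]
eef_rot: [-3.1, -0.509, -0.002]
ft_force: [0.7, 0.2, -0.0]
finger_gap: 0.1
gripper_force: 0.0
```

Call:
drive_tool(deltas=[[[-1.3, -1.2, 0], 0, 0], [[-2.1, -1.9, 0], 0, 0], [[-2.5, -2.3, 0], 0, 0], [[-2.6, -2.4, 0], 0, 0], [[-2.6, -2.4, 0], 0, 0]])

```text
time_s: 6.13
ee_pos: [499.0, 23.9, 246.8]
eef_rot: [3.1, 0.51, 0.002]
ft_force: [-0.2, 0.1, 0.1]
finger_gap: -0.2
gripper_force: 0.0
```

```bash
python3 go.py moonA
```

```text
6.1333 [499.   23.9 246.8] tilt [ 1.e-03  1.e-04 -1.e+00]
sun cm in tool axes [10.79  9.9   2.69]
moon cm in tool axes [-0.04  0.03  4.98]
earth cm in tool axes [5.45 0.25 4.98]
```

View pics/moonA.png

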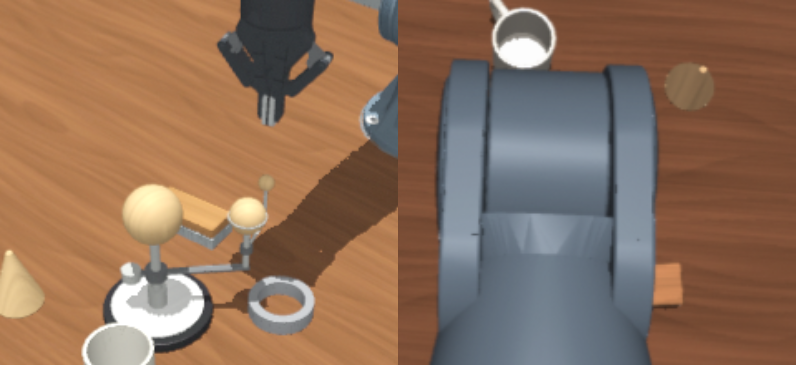

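The fingertips at (269,122) are above the Moon at (267,183), and the balls haven't moved. Next I descend 4.9 cm and dwell.

Call:
drive_tool(deltas=[[[0, 0, 0.8], 0, 0], [[0, 0, 1.8], 0, 0], [[0, 0, 2.8], 0, 0], [[0, 0, 3.6], 0, 0], [[0, 0, 4.2], 0, 0]])

```text
time_s: 6.65
ee_pos: [498.0, 23.8, 202.5]
eef_rot: [-3.1, -0.509, 0.003]
ft_force: [0.2, -0.1, -0.1]
finger_gap: 0.2
gripper_force: 0.0
```

Call:
drive_tool(deltas=[[[0, 0, 0.4], 0, 0], [[0, 0, 0.6], 0, 0], [[0, 0, 0.7], 0, 0], [[0, 0, 0.7], 0, 0], [[0, 0, 0.7], 0, 0]])

```text
time_s: 7.07
ee_pos: [498.8, 23.9, 197.7]
eef_rot: [-3.1, -0.509, -0.001]
ft_force: [1.0, 0.5, 0.5]
finger_gap: -0.2
gripper_force: 0.0
```

```bash
python3 go.py moonB; python3 - <<'E'
from h import *
from workcell import grab_frame
balls(grab_frame("scene"),{"sun":(232,189),"earth":(289,189),"moon":(300,169)})
E
```

```text
7.0667 [498.8  23.9 197.7] tilt [ 6.e-04  1.e-04 -1.e+00]
sun cm in tool axes [10.82  9.9  -2.23]
moon cm in tool axes [-0.02  0.04  0.07]
earth cm in tool axes [5.47 0.25 0.07]
sun mec 231.6 189.1 18.3 exp r 19.1 centroid [231.6 189.1] -> [632.3 -35.3 160. ] cent-> [632.3 -35.3 160. ] maxz 194.0
earth mec 289.2 189.8 12.3 exp r 11.6 centroid [288.9 190. ] -> [550.4  39.6 150. ] cent-> [551.1  39.4 150. ] maxz 171.7
moon mec 300.0 169.7 4.8 exp r 5.1 centroid [300.1 169.7] -> [498.2  23.5 162. ] cent-> [498.2  23.5 162. ] maxz 172.7
```

View pics/moonB.png

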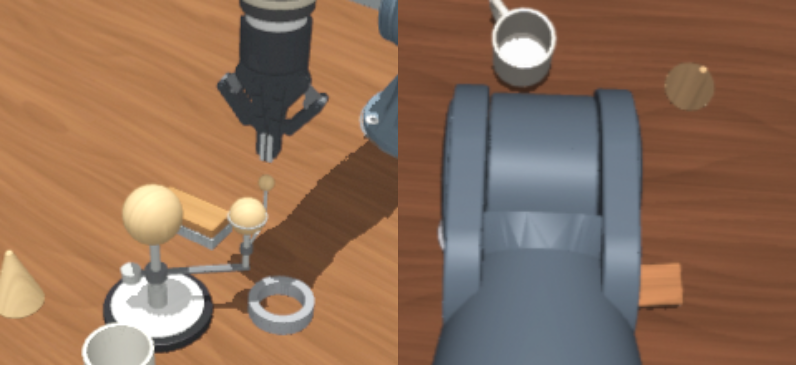

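The fingertips at (268,160) are straight above the Moon at (267,183) with a clear gap, and nothing has moved. I'll hold, then rise and go to the Earth (5.5, 0.25 cm).

Call:
drive_tool(deltas=[[[0, 0, 0], 0, 0], [[0, 0, 0], 0, 0], [[0, 0, 0], 0, 0], [[0, 0, 0], 0, 0], [[0, 0, 0], 0, 0]])

```text
time_s: 7.63
ee_pos: [498.6, 23.9, 197.3]
eef_rot: [-3.1, -0.509, 0.0]
ft_force: [0.3, 0.9, 0.2]
finger_gap: -0.1
gripper_force: 0.0
```

Call:
drive_tool(deltas=[[[0, 0, 0], 0, 0], [[0, 0, 0], 0, 0], [[0, 0, 0], 0, 0], [[0, 0, 0], 0, 0], [[0, 0, 0], 0, 0]])

```text
time_s: 8.05
ee_pos: [498.6, 23.9, 197.3]
eef_rot: [-3.1, -0.509, 0.0]
ft_force: [0.5, -0.7, -0.1]
finger_gap: 0.2
gripper_force: 0.0
```

Call:
drive_tool(deltas=[[[0, 0, 0], 0, 0], [[0, 0, 0], 0, 0], [[0, 0, 0], 0, 0], [[0, 0, 0], 0, 0], [[0, 0, 0], 0, 0]])

```text
time_s: 8.47
ee_pos: [498.6, 23.9, 197.3]
eef_rot: [-3.1, -0.509, -0.0]
ft_force: [0.1, -0.1, -0.3]
finger_gap: 0.1
gripper_force: 0.0
```

Call:
drive_tool(deltas=[[[0, 0, 0], 0, 0], [[0, 0, 0], 0, 0], [[0, 0, 0], 0, 0], [[0, 0, 0], 0, 0], [[0, 0, 0], 0, 0]])

```text
time_s: 8.88
ee_pos: [498.6, 23.9, 197.3]
eef_rot: [-3.1, -0.509, 0.0]
ft_force: [0.1, -0.0, 0.5]
finger_gap: -0.1
gripper_force: 0.0
```

Call:
drive_tool(deltas=[[[0, 0, -0.5], 0, 0], [[0, 0, -1.3], 0, 0], [[0.8, 0, -2], 0, 0], [[2, 0.1, -2.4], 0, 0], [[3.4, 0.2, -2.5], 0, 0]])

```text
time_s: 9.3
ee_pos: [532.1, 32.9, 224.3]
eef_rot: [3.1, 0.509, 0.003]
ft_force: [0.5, 0.3, 0.4]
finger_gap: -0.0
gripper_force: 0.0
```

Call:
drive_tool(deltas=[[[1, 0, 0], 0, 0], [[1.7, 0.1, 0], 0, 0], [[2, 0.1, 0.3], 0, 0], [[2.1, 0.1, 0.8], 0, 0], [[2.1, 0.1, 1.4], 0, 0]])

```text
time_s: 9.72
ee_pos: [551.5, 38.6, 207.7]
eef_rot: [-3.1, -0.51, 0.001]
ft_force: [-0.9, 0.3, -0.4]
finger_gap: 0.1
gripper_force: 0.0
```

```bash
python3 go.py
```

```text
9.7167 [551.5  38.6 207.7] tilt [-5.e-04  0.e+00 -1.e+00]
sun cm in tool axes [ 5.36  9.61 -1.23]
moon cm in tool axes [-5.47 -0.25  1.07]
earth cm in tool axes [ 0.02 -0.03  1.07]
```

Call:
drive_tool(deltas=[[[0, 0, 0.4], 0, 0], [[0, 0, 0.7], 0, 0], [[0, 0, 0.9], 0, 0], [[0, 0, 1], 0, 0], [[0, 0, 1], 0, 0]])

```text
time_s: 10.13
ee_pos: [551.4, 38.6, 198.2]
eef_rot: [-3.1, -0.509, 0.0]
ft_force: [-0.4, 0.6, -0.0]
finger_gap: -0.1
gripper_force: 0.0
```

Call:
drive_tool(deltas=[[[0, 0, 0], 0, 0], [[0, 0, 0], 0, 0], [[0, 0, 0], 0, 0], [[0, 0, 0], 0, 0], [[0, 0, 0], 0, 0]])

```text
time_s: 10.55
ee_pos: [551.7, 38.6, 198.4]
eef_rot: [-3.1, -0.51, -0.0]
ft_force: [0.6, -0.3, -0.3]
finger_gap: -0.1
gripper_force: 0.0
```

Call:
drive_tool(deltas=[[[0, 0, 0], 0, 0], [[0, 0, 0], 0, 0], [[0, 0, 0], 0, 0], [[0, 0, 0], 0, 0], [[0, 0, 0], 0, 0]])

```text
time_s: 10.97
ee_pos: [551.7, 38.7, 198.3]
eef_rot: [-3.1, -0.509, 0.0]
ft_force: [0.6, -0.0, 0.9]
finger_gap: 0.2
gripper_force: 0.0
```

Call:
drive_tool(deltas=[[[0, 0, 0], 0, 0], [[0, 0, 0], 0, 0], [[0, 0, 0], 0, 0], [[0, 0, 0], 0, 0], [[0, 0, 0], 0, 0]])

```text
time_s: 11.38
ee_pos: [551.6, 38.7, 198.3]
eef_rot: [-3.1, -0.509, 0.0]
ft_force: [0.1, 0.8, 0.0]
finger_gap: 0.2
gripper_force: 0.0
```

Call:
drive_tool(deltas=[[[0, 0, 0], 0, 0], [[0, 0, 0], 0, 0], [[0, 0, 0], 0, 0], [[0, 0, 0], 0, 0], [[0, 0, 0], 0, 0]])

```text
time_s: 11.8
ee_pos: [551.7, 38.6, 198.3]
eef_rot: [-3.1, -0.509, 0.0]
ft_force: [0.9, -0.5, -0.6]
finger_gap: -0.2
gripper_force: 0.0
```

```bash
python3 go.py earthB
```

```text
11.8 [551.7  38.6 198.3] tilt [-0.e+00  1.e-04 -1.e+00]
sun cm in tool axes [ 5.34  9.61 -2.17]
moon cm in tool axes [-5.49 -0.26  0.13]
earth cm in tool axes [-0.   -0.04  0.13]
```

View pics/earthB.png

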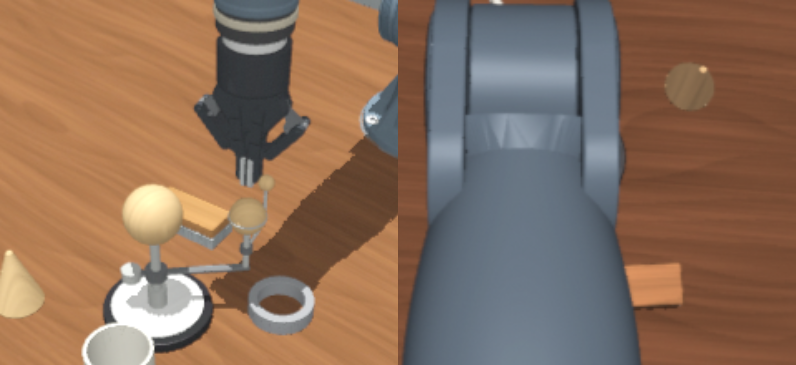

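The fingertips at (248,185) are straight above the Earth at (247,214). The Moon and the rest of the model haven't moved. I'll hold once more, then hand in.

Call:
drive_tool(deltas=[[[0, 0, 0], 0, 0], [[0, 0, 0], 0, 0], [[0, 0, 0], 0, 0], [[0, 0, 0], 0, 0], [[0, 0, 0], 0, 0]])

```text
time_s: 12.32
ee_pos: [551.6, 38.6, 198.3]
eef_rot: [-3.1, -0.509, 0.0]
ft_force: [-0.3, -0.3, 0.2]
finger_gap: -0.1
gripper_force: 0.0
```

```bash
python3 -c "from workcell import close_job; print(close_job())"
```

```text
the job is handed in; nothing more can be done
None
```

The job is handed in: the fingertips pointed at the Sun, the Moon, then the Earth, each from about 2.6 cm above for about two seconds with no sign of contact, and they finished still over the Earth after about 12 s; no verdict came back.

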